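# Load the blue specimen cartridge into the spring feeder

### The arm

A 6-joint arm with a two-finger parallel gripper is mounted at the origin on the work surface. World frame = base frame: x ahead of the robot, y to its left, z up, the work surface at z = 0. Lengths are in mm, angles in rad, forces in N, time in s.
With the tool pointing down it reaches from about 275 to 850 mm from the base axis. Payload 19 kg.
Tool frame: the origin (TCP) lies between the finger pads; the fingertips stand 11 mm ahead of it and the grasp point (between the pads) lies 8 mm behind it; z points along the fingers, y is the line along which they close (so a half turn about z gives the same grasp; the last joint's range is limited). The gripper opens to 85 mm and grips with 20 to 120 N. Pads are 22 mm wide; open, the fingers measure 114 mm over their backs; the gripper's body (76 mm by 85 mm) begins 54 mm behind the grasp point. The pads swing forward as they close: fully open they stand 13 mm farther back than shut.
Start: joints at [-1.325, 0.15, 1.437, -0, 1.554, -0.134], TCP at [213.145, -534.004, 242.267] pointing down, gripper open.
Joint ranges: [-2.8, 2.8], [-0.68, 2.1], [0.12, 2.68], [-1.39, 4.53], [0.16, 2.79], [-2.81, 2.81]. Speed limits (rad/s): [1.89, 1.89, 2.22, 3.01, 3.01, 3.01].

### API

Orientations are given as a rotation vector (axis times angle).
In Python, from bench import bot gives the robot as it stands.
- The arm moves only by the tool drive_tool, never from a script. Its arguments are lists of equal length, an entry for each row: "translation": the shift along the tool's x, y, z normalised to -1 to 1, where 1 is 0.5 m, a list of three; "yaw": the turn about the tool's z normalised to -1 to 1, where 1 is 90 degrees. A call has 1 to 5 rows; each row is the pose to reach, as a shift and turn from the pose commanded when the call began, along the tool's axes at that moment; what a row does not reach only later rows make up. A row lasts 1/12 s, in which the tool goes at most 41.7 mm and 7.16 degrees, less where a joint would pass 70% of its speed; a pose out of reach is approached as far as the arm can. A call with a number of a shift or a turn outside -1 to 1 is refused whole. A call with a gripper value outside its range is refused whole. "hand" is the opening, from -1 (shut) to 1 (fully open), set as the call begins (left out, the last holds). The fingers move at their own pace and stop on an object; the grip force is fixed at half the most. Time passes only in rows, so rows that repeat a pose let the fingers close. It gives the time, the measured TCP pose, the force, the opening and the grip force at its end, in the units of the state.
- bot.read_state(): the state, without advancing time (a new reading comes with each control period).
- bot.snapshot(name): name is "side" or "top" or "wrist"; returns the picture (400x640x3 uint8, blue, green, red); there is no depth.
- bot.camera_params(name): a dict with "fx", "fy", "cx", "cy" (pixels), "k1" (the pictures are not rectified: a ray, as slopes to the right and down, at radius r is drawn at 1 + k1 r^2 times it, then the intrinsics apply), "R" (3x3) and "t" (3): a world point X has camera coordinates R X + t; the wrist camera has in their place "tool_from_camera" (4x4, takes a point from camera to tool coordinates, whose origin is the TCP and whose axes are the flange's). Camera axes: x right, y down, z forward; pixel columns grow to the right and rows downward; lengths in mm; the calibration is good to about 2 mm. A picture is of the moment at which its call begins: read the wrist's pose just before it. camera_params takes no time and is no camera call.
- bot.sign_off(): hands the job in; it is judged then, once.
The state is a dict: "time": time; "q": joint angles; "joint_velocities": joint speeds; "tau": joint torques, N m; "tcp_pos": TCP position; "tool_rot": TCP orientation; "ft_force": force on the tool from outside, world axes, zero at the start; "ft_torque": the same for the moment, N m; "gripper_width": finger opening in mm; "finger_force": force on a finger pad.
Only numpy, scipy, OpenCV 4.12 (cv2) and the standard library are available. Lean on these libraries where they do the work, as an engineer would, in place of code of your own. Each camera call takes 0.05 s, during which the arm holds its last target. There are 200 camera calls.

### The job

Take the blue-capped specimen cartridge from the bench, stand it foot first in the spring-loaded feeder and push it straight down until both orange catches snap over its foot and hold it down, upright. Let go of it, and leave the orange and the white cartridge where they stand.

Things in the scene. Friction and masses are not known exactly. Their poses are not given: they have to be found in the camera images.
- cart_blue: The cartridge to load, standing upright: metal barrel 28 mm in diameter on a round foot 44 mm in diameter and 18 mm high, 95 mm tall in all, about 0.12 kg; foot and flat top cap (15 mm thick) are blue. Origin at the centre of its underside, z up along its axis.
- cart_orange: Bystander cartridge, same shape, standing upright: metal barrel 28 mm in diameter on a round foot 44 mm in diameter and 18 mm high, 95 mm tall in all, about 0.12 kg; foot and flat top cap (15 mm thick) are orange. Origin at the centre of its underside, z up along its axis.
- cart_white: Bystander cartridge, same shape, standing upright: metal barrel 28 mm in diameter on a round foot 44 mm in diameter and 18 mm high, 95 mm tall in all, about 0.12 kg; foot and flat top cap (15 mm thick) are white. Origin at the centre of its underside, z up along its axis.
- feeder: Feeder fixed to the bench: grey base 160 x 100 mm, on it an upright square clear column, open at the top; on its +x side a cream housing 62 mm high. Origin on the column's axis at bench height, z up. Bore 47 mm wide, rim 75 mm above the bench; over it a metal funnel lip flares out 10 mm all round, up to 89 mm. Two orange catches, on the bore's -x and +x sides, snap in over a foot pushed past them.
- carriage (a joint): Yellow spring carriage in the feeder's bore. 0 m: up, its top 61 mm above the bench (a cartridge set on it stands 14 mm deep in the bore, unlatched); grows as it is pushed down. It resists with 3 N, plus 2.3 N per 10 mm and a few N for the catches, under 25 N in all. They snap in at 0.036 (cartridge underside 25 mm, cap top 120 mm above the bench); hard stop at 0.042: press to 0.038-0.041.

How it is judged:
By the outcome, as a careful person would: the job done as asked, in the order asked, and still so for the second after the job is handed in, with the robot touching nothing.
It also fails if it takes over 45 s, if anything falls off the work surface, if the arm or the gripper's body presses on something with over 40 N, if the wrist force passes 120 N, or if a joint passes its speed limit or range.

## Working session

There is one attempt and no reset: what is moved stays moved. The work goes in short steps, Python scripts to look and compute and a tool call to move; the robot and the scene stay as the last step left them, time stands still between calls to the robot, and variables do not carry over. Pictures are saved under pics/ and viewed, at most 10 in all, crops included, and the job is handed in when it is done.

Besides the shell and the picture viewer there is one more tool, called after "Request:" in YAML: its name, and indented under it one key for each argument. drive_tool: Moves the arm, as the interface text tells. Its arguments: {"type":"object","properties":{"translation":{"type":"array","items":{"type":"array","items":{"type":"number","minimum":-1,"maximum":1}}},"yaw":{"type":"array","items":{"type":"number","minimum":-1,"maximum":1}},"hand":{"type":"number"}},"required":["translation","yaw"]}

```bash
mkdir -p pics; cat > h.py <<'E'
import numpy as np, cv2
from bench import bot
from scipy.spatial.transform import Rotation as Ro
def cam(name,st=None):
    p=bot.camera_params(name)
    K=np.array([[p['fx'],0,p['cx']],[0,p['fy'],p['cy']],[0,0,1.]])
    if 'R' in p: R,t=np.array(p['R']),np.array(p['t'])
    else:
        T=np.array(p['tool_from_camera']); W=np.eye(4)
        W[:3,:3]=Ro.from_rotvec(st['tool_rot']).as_matrix(); W[:3,3]=st['tcp_pos']
        C=np.linalg.inv(W@T); R,t=C[:3,:3],C[:3,3]
    return K,np.array([p['k1'],0,0,0.]),R,t
def ray(c,uv):
    K,d,R,t=c
    n=cv2.undistortPoints(np.array([[uv]],float),K,d)[0,0]
    return -R.T@t, R.T@np.array([n[0],n[1],1])
def onz(c,uv,z):
    o,v=ray(c,uv); return o+v*(z-o[2])/v[2]
def proj(c,X):
    K,d,R,t=c
    return cv2.projectPoints(np.array([X],float),cv2.Rodrigues(R)[0],t,K,d)[0][0,0]
def blobs(img,lo,hi,amin=30):
    m=cv2.inRange(cv2.cvtColor(img,cv2.COLOR_BGR2HSV),np.array(lo),np.array(hi))
    n,l,s,c=cv2.connectedComponentsWithStats(m)
    return [(c[i].round(1).tolist(),s[i].tolist()) for i in range(1,n) if s[i,4]>=amin]
E
python3 - <<'E'
from h import *
s=bot.read_state(); print(s)
a=bot.snapshot('side');b=bot.snapshot('top')
cv2.imwrite('pics/side0.png',a);cv2.imwrite('pics/top0.png',b)
for n,i in(('side',a),('top',b)):
    print(n,bot.camera_params(n)); 
    for k,lo,hi in(('blue',(100,100,50),(130,255,255)),('orange',(5,140,80),(18,255,255)),('yellow',(22,120,80),(35,255,255))): print(k,blobs(i,lo,hi))
E
```

```text
{'time': 0.0, 'q': array([-1.32502305e+00,  1.50999386e-01,  1.43801486e+00,  1.52528238e-05,
        1.55382493e+00, -1.33969212e-01]), 'joint_velocities': array([-8.10405550e-04, -7.13163445e-04,  1.86882828e-04, -4.71919896e-04,
       -5.63209282e-05, -4.87789962e-04]), 'tau': array([-1.21780529e-03, -7.13055968e+01, -5.70863700e+01, -4.33837295e-05,
        9.04994260e-03,  2.01285252e-05]), 'tcp_pos': array([ 213.08672203, -533.80669241,  241.67588871]), 'tool_rot': array([-3.08391069e+00, -5.92685023e-01,  8.54492382e-05]), 'ft_force': array([0.49476276, 0.87651699, 0.21874539]), 'ft_torque': array([ 0.00383287, -0.00023296, -0.04877761]), 'finger_force': 0.0, 'gripper_width': 85.23601631684974}
side {'fx': 498.04343889457897, 'fy': 498.04343889457897, 'cx': 327.81951342176126, 'cy': 187.28772955467082, 'k1': -0.13616383552245975, 'R': array([[-0.95210229, -0.30511794, -0.02010675],
       [-0.16107497,  0.55634448, -0.81519057],
       [ 0.25991555, -0.77290611, -0.57884372]]), 't': array([ 524.36075567,  108.31016966, 1106.68073747])}
blue [([442.0, 24.1], [426, 0, 28, 43, 7
[... 322 characters left out ...]
15.4], [320, 209, 16, 14, 181]), ([328.4, 247.1], [318, 237, 22, 19, 237])]
yellow []
top {'fx': 373.7615124906548, 'fy': 373.7615124906548, 'cx': 313.1731151347652, 'cy': 201.08947926964146, 'k1': -0.0207513753604515, 'R': array([[-0.02767872, -0.99922575, -0.02796034],
       [-0.98672169,  0.03178929, -0.15927881],
       [ 0.16004433,  0.02318044, -0.98683762]]), 't': array([ 65.07034032, 530.6118134 , 795.75360188])}
blue [([225.6, 79.1], [182, 47, 87, 64, 3608]), ([324.7, 219.9], [314, 208, 22, 24, 398])]
orange [([379.6, 91.3], [372, 83, 17, 16, 155]), ([600.0, 95.1], [591, 90, 19, 11, 174]), ([253.5, 221.7], [241, 212, 26, 23, 368])]
yellow [([410.9, 178.8], [400, 168, 23, 22, 358])]
```

```bash
python3 -c "
import cv2,numpy as np
print(np.shape(cv2.imread('pics/top0.png')))"
```

```text
(400, 640, 3)
```

View pics/top0.png

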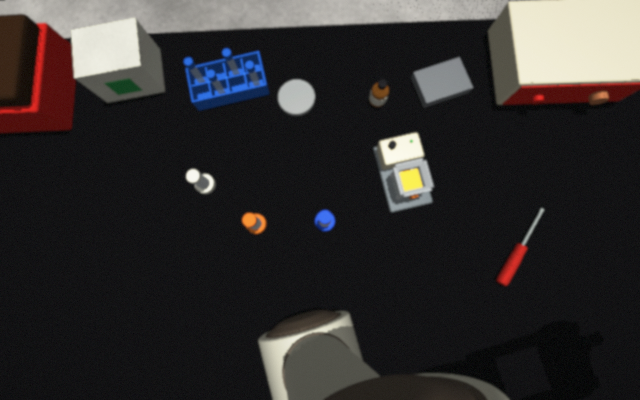

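View pics/side0.png

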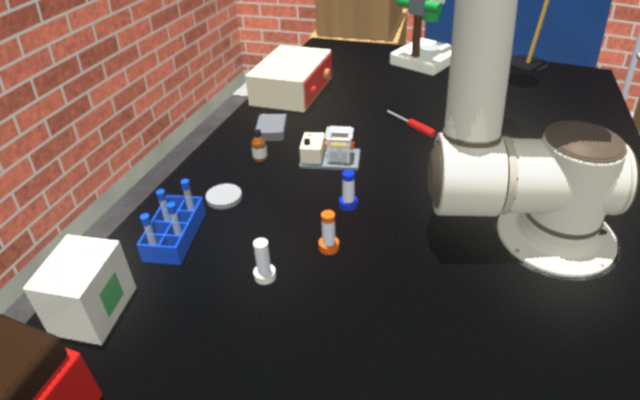

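The top view shows the blue cartridge at about (325,220) and the feeder column at (411,179), with its housing towards +x. The side view shows the blue cap at (348,174) and the foot at (348,204).

```bash
python3 - <<'E'
from h import *
S,T=cam('side'),cam('top')
print('blue cap side',onz(S,(348,174.5),87),'foot side',onz(S,(347.9,203.5),9))
print('orange foot side',onz(S,(328.4,247.1),9),'cap',onz(S,(327.6,215.4),87))
b=cv2.imread('pics/top0.png')
hsv=cv2.cvtColor(b,cv2.COLOR_BGR2HSV)
m=cv2.inRange(hsv,np.array((22,120,80)),np.array((35,255,255)))
r=cv2.minAreaRect(cv2.findNonZero(m)); print(r)
q=cv2.boxPoints(r); P=np.array([onz(T,u,61) for u in q]); print('carriage',P.mean(0),P-P.mean(0), np.degrees(np.arctan2(*(P[1]-P[0])[[1,0]])))
c=b[110:240,200:450]; cv2.imwrite('pics/c.png',cv2.resize(c,None,fx=3.2,fy=3.2,interpolation=cv2.INTER_CUBIC))
c=cv2.imread('pics/side0.png')[115:215,285:385]; cv2.imwrite('pics/d.png',cv2.resize(c,None,fx=6,fy=6,interpolation=cv2.INTER_CUBIC))
for p in [(545,0,87)]: pass
for n in((324.7,219.9),): print(onz(T,n,50))
print('start tool R',Ro.from_rotvec(bot.read_state()['tool_rot']).as_matrix().round(4), cam('wrist',bot.read_state()))
E
```

```text
blue cap side [492.32449942  21.42698194  87.        ] foot side [489.6372312  30.7941184   9.       ]
orange foot side [487.38005644 192.98782776   9.        ] cap [491.36934937 181.03812989  87.        ]
((410.8235778808594, 178.7941131591797), (19.402849197387695, 18.675241470336914), 75.96376037597656)
carriage [ 572.43103544 -168.01924632   61.        ] [[ 16.90204617  24.01579311   0.        ]
 [ 25.84360214 -16.64433117   0.        ]
 [-16.96429628 -23.84781943   0.        ]
 [-25.78135203  16.47635749   0.        ]] -77.59751620261135
[488.38804253  24.72391283  50.        ]
start tool R [[ 9.287e-01  3.707e-01 -3.000e-04]
 [ 3.707e-01 -9.287e-01  1.000e-03]
 [ 1.000e-04 -1.100e-03 -1.000e+00]] (array([[300.17946145,   0.        , 323.5167367 ],
       [  0.        , 300.17946145, 195.79885092],
       [  0.        ,   0.        ,   1.        ]]), array([-0.05431576,  0.        ,  0.        ,  0.        ]), array([[ 0.37155205, -0.92840839, -0.00263178],
       [-0.89223587, -0.35785642,  0.27541595],
       [-0.25664028, -0.09998319, -0.96132155]]), array([-574.65777368,  -35.74492362,  377.96394569]))
```

View pics/c.png

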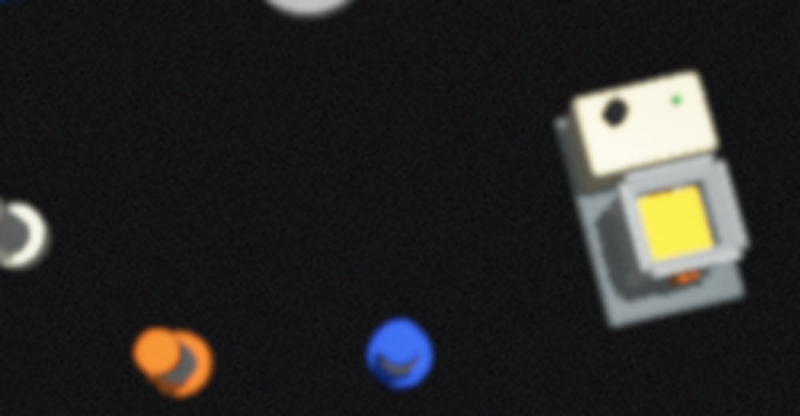

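Request:
drive_tool:
  translation:
    - [0.06,-0.055,0]
    - [0.12,-0.11,0]
    - [0.18,-0.165,0.01]
    - [0.24,-0.22,0.02]
    - [0.3,-0.275,0.02]
  yaw: [0,0,0,0,0]

```text
time: 0.52
tcp_pos: [301.5, -348.6, 231.1]
tool_rot: [-3.084, -0.592, 0.001]
ft_force: [0.5, 0.0, -0.0]
gripper_width: 85.1
finger_force: 0.0
```

Request:
drive_tool:
  translation:
    - [0.06,-0.055,0]
    - [0.12,-0.11,0]
    - [0.18,-0.165,0.01]
    - [0.24,-0.22,0.02]
    - [0.3,-0.275,0.02]
  yaw: [0,0,0,0,0]

```text
time: 0.93
tcp_pos: [389.8, -165.3, 221.5]
tool_rot: [-3.085, -0.592, 0.001]
ft_force: [1.1, -1.2, -0.2]
gripper_width: 85.2
finger_force: 0.0
```

Request:
drive_tool:
  translation:
    - [0.06,-0.055,0]
    - [0.12,-0.11,0]
    - [0.18,-0.165,0.01]
    - [0.24,-0.22,0.02]
    - [0.3,-0.275,0.02]
  yaw: [0,0,0,0,0]

```text
time: 1.35
tcp_pos: [478.1, 18.2, 211.4]
tool_rot: [-3.085, -0.593, 0.001]
ft_force: [0.8, -0.9, 0.4]
gripper_width: 85.4
finger_force: 0.0
```

Request:
drive_tool:
  translation:
    - [0.03,-0.01,0]
    - [0.03,-0.01,0]
    - [0.03,-0.01,0]
    - [0.03,-0.01,0]
    - [0.03,-0.01,0]
  yaw: [0,0,0,0,0]

```text
time: 1.77
tcp_pos: [489.8, 25.3, 212.3]
tool_rot: [-3.085, -0.591, 0.0]
ft_force: [0.9, -0.4, -0.1]
gripper_width: 85.7
finger_force: 0.0
```

```bash
python3 - <<'E'
from h import *
s=bot.read_state(); a=bot.snapshot('wrist'); c=cam('wrist',s)
print(s['time'],s['tcp_pos'],s['tool_rot'],s['q'].round(2),np.abs(s['joint_velocities']).max())
cv2.imwrite('pics/w1.png',a)
bl=blobs(a,(100,100,50),(130,255,255)); print(bl)
for uv,_ in bl: print(onz(c,uv,95),onz(c,uv,9))
print('expected cap',proj(c,(490,25,95)))
E
```

```text
1.7667 [489.82094166  25.34274933 212.30622943] [-3.08542367e+00 -5.91329880e-01  2.41299743e-04] [-0.11 -0.01  1.67 -0.    1.48  1.09] 0.0062667720174354145
[([324.2, 181.9], [303, 152, 44, 59, 1668])]
[500.92813307  28.82680133  95.        ] [481.99153326  21.20549477   9.        ]
expected cap [323.61364602 195.05906739]
```

View pics/w1.png

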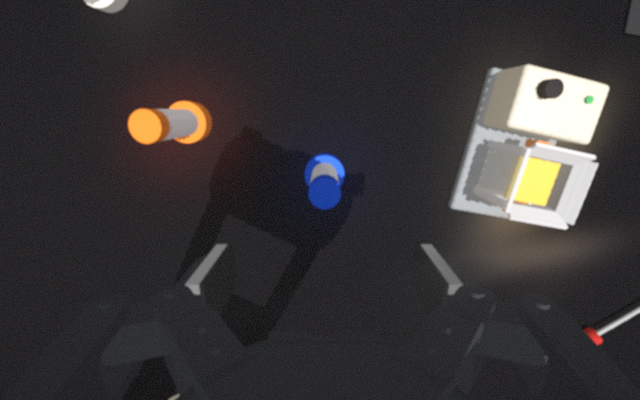

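The cap top is near (324,194), almost exactly under the tool. The feeder is visible at right, and orange is clear of the fingers.

Request:
drive_tool:
  translation:
    - [0.002,0,0.07]
    - [0.002,0,0.14]
    - [0.002,0,0.2]
    - [0.002,0,0.245]
    - [0.002,0,0.262]
  yaw: [0,0,0,0,0]

```text
time: 2.23
tcp_pos: [489.5, 25.9, 78.4]
tool_rot: [-3.084, -0.591, 0.006]
ft_force: [0.5, 0.2, -0.7]
gripper_width: 85.4
finger_force: 0.0
```

Request:
drive_tool:
  translation:
    - [0,0,0]
    - [0,0,0]
    - [0,0,0]
    - [0,0,0]
    - [0,0,0]
  yaw: [0,0,0,0,0]
  hand: -1

```text
time: 2.65
tcp_pos: [491.8, 26.4, 82.6]
tool_rot: [3.085, 0.593, 0.003]
ft_force: [0.5, -5.1, 20.3]
gripper_width: 26.2
finger_force: 59.0
```

Request:
drive_tool:
  translation:
    - [0,0,0]
    - [0,0,0]
    - [0,0,0]
    - [0,0,0]
    - [0,0,0]
  yaw: [0,0,0,0,0]

```text
time: 3.07
tcp_pos: [492.0, 26.3, 82.7]
tool_rot: [3.084, 0.593, 0.004]
ft_force: [0.0, -1.5, 9.0]
gripper_width: 26.1
finger_force: 58.6
```

Request:
drive_tool:
  translation:
    - [0,0,-0.04]
    - [0,0,-0.1]
    - [0,0,-0.16]
    - [0,0,-0.22]
    - [0,0,-0.24]
  yaw: [0,0,0,0,0]

```text
time: 3.48
tcp_pos: [492.3, 26.5, 206.2]
tool_rot: [3.084, 0.593, 0.009]
ft_force: [0.7, 0.1, 0.1]
gripper_width: 26.3
finger_force: 59.4
```

Request:
drive_tool:
  translation:
    - [0,0,0]
    - [0,0,0]
    - [0,0,0]
  yaw: [0,0,0]

```text
time: 3.73
tcp_pos: [490.6, 26.6, 199.8]
tool_rot: [-3.084, -0.593, 0.003]
ft_force: [0.1, -0.2, -1.5]
gripper_width: 26.2
finger_force: 59.4
```

```bash
python3 - <<'E'
from h import *
s=bot.read_state(); a=bot.snapshot('wrist'); c=cam('wrist',s); b=bot.snapshot('side'); 
print(s['time'],s['tcp_pos'],s['gripper_width'],s['ft_force'])
cv2.imwrite('pics/w2.png',a); cv2.imwrite('pics/s2.png',b)
print(blobs(b,(100,100,50),(130,255,255)))
cv2.imwrite('pics/v2.png',np.vstack([a[:,:],cv2.resize(b[100:225,250:450],(320,200),interpolation=2).repeat(2,1)]))
for X in ((572,-168,89),): print(proj(c,X))
E
```

```text
3.7333 [490.61255308  26.56417269 199.7999782 ] 26.15504058325932 [ 0.06600587 -0.19076149 -1.48066781]
[([568.8, 32.6], [533, 0, 71, 67, 3382]), ([489.7, 33.5], [426, 8, 115, 49, 3502]), ([348.9, 164.6], [340, 156, 19, 15, 181]), ([184.8, 183.8], [179, 177, 12, 14, 115]), ([170.8, 229.6], [136, 187, 70, 79, 3201])]
[567.35713936 193.53108079]
```

View pics/v2.png

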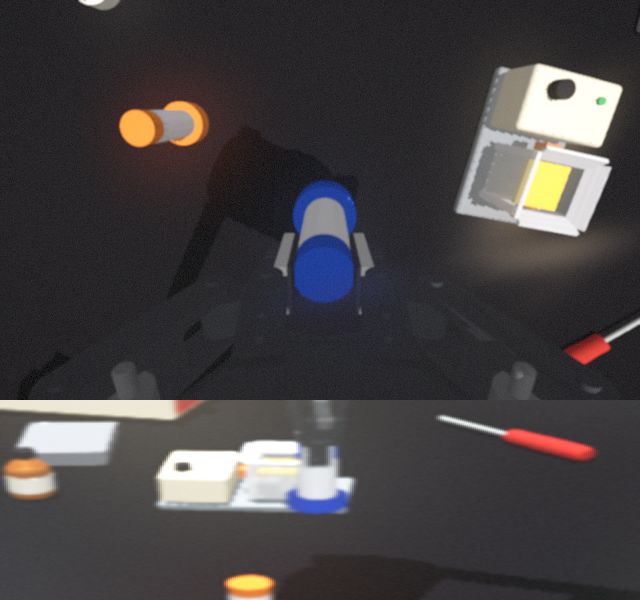

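The cartridge is held upright and centred between the pads: cap at (323,268), foot at (324,213). I'll move beside the feeder to measure it.

Request:
drive_tool:
  translation:
    - [-0.02,0.05,0]
    - [-0.05,0.12,0]
    - [-0.08,0.2,0]
    - [-0.11,0.27,0]
    - [-0.14,0.34,0]
  yaw: [0,0,0,0,0]

```text
time: 4.25
tcp_pos: [488.5, -159.1, 200.3]
tool_rot: [-3.084, -0.593, 0.002]
ft_force: [-0.1, 0.4, -1.8]
gripper_width: 26.0
finger_force: 59.5
```

Request:
drive_tool:
  translation:
    - [-0.03,0.06,0]
    - [-0.033,0.08,0]
    - [-0.033,0.082,0]
    - [-0.033,0.082,0]
    - [-0.033,0.082,0]
  yaw: [0,0,0,0,0]

```text
time: 4.67
tcp_pos: [489.0, -200.5, 200.7]
tool_rot: [-3.084, -0.594, 0.001]
ft_force: [0.4, 0.1, -1.2]
gripper_width: 26.0
finger_force: 59.6
```

```bash
python3 - <<'E'
from h import *
s=bot.read_state(); a=bot.snapshot('wrist'); c=cam('wrist',s)
print(s['time'],s['tcp_pos'],s['tool_rot'],s['gripper_width'])
cv2.imwrite('pics/w3.png',a)
hsv=cv2.cvtColor(a,cv2.COLOR_BGR2HSV)
m=cv2.inRange(hsv,np.array((22,120,80)),np.array((35,255,255)))
r=cv2.minAreaRect(cv2.findNonZero(m)); q=cv2.boxPoints(r); print(q); P=np.array([onz(c,u,61) for u in q]); print(P,P.mean(0))
print(blobs(a,(100,100,50),(130,255,255)))
print(proj(c,(572,-168,89)))
u,v=proj(c,(572,-168,80)).astype(int)
u0=max(0,min(u-130,380));v0=max(0,min(v-100,200));print(u0,v0)
cv2.imwrite('pics/w3c.png',cv2.resize(a[v0:v0+190,u0:u0+260],None,fx=3,fy=3,interpolation=cv2.INTER_CUBIC))
E
```

```text
4.6667 [ 488.98872413 -200.5347946   200.73378931] [-3.08392714e+00 -5.93609487e-01  9.96720668e-04] 26.047822579140796
[[310.83154  112.892746]
 [321.        58.999996]
 [334.09967   61.471634]
 [323.9312   115.36438 ]]
[[ 547.94246513 -165.14716898   61.        ]
 [ 591.96351136 -157.12116993   61.        ]
 [ 594.23555851 -168.00927788   61.        ]
 [ 550.23183331 -176.49933506   61.        ]] [ 571.09334208 -166.69423796   61.        ]
[([324.4, 202.2], [292, 181, 65, 55, 1560]), ([323.5, 269.6], [293, 235, 63, 70, 3529])]
[324.16437716  84.55028179]
194 0
```

View pics/w3c.png

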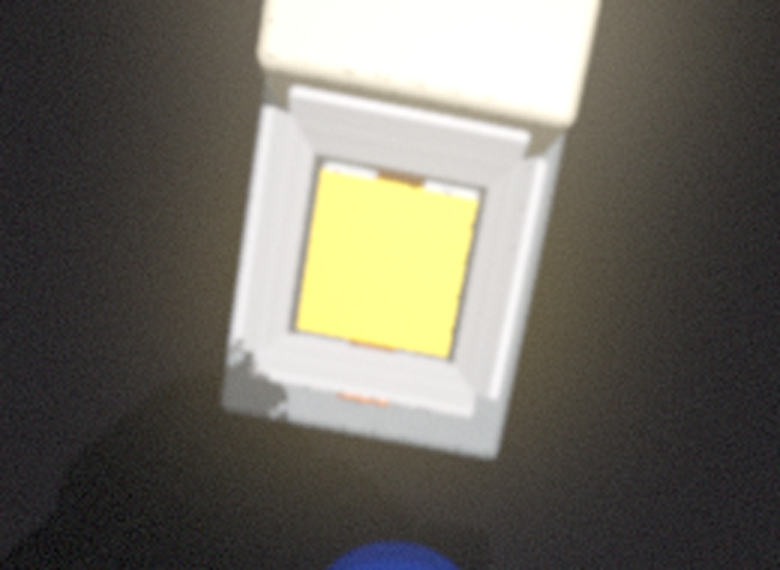

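The bore and the yellow carriage are clear: bore corners near (299,52), (356,62), (345,119) and (292,111), with the held foot below at (324,202).

```bash
python3 - <<'E'
from h import *
s=dict(tcp_pos=np.array([488.989,-200.535,200.734]),tool_rot=np.array([-3.08392714,-5.93609487e-01,9.96720668e-04]))
c=cam('wrist',s)
f=lambda x,y:(x/3+194,y/3)
for n,z,L in(('carriage',61,[(320,165),(480,197),(452,358),(298,330)]),('bore',75,[(316,157),(485,187),(455,359),(292,332)]),('lip',89,[(248,226),(524,268),(411,109),(367,393)])):
    P=np.array([onz(c,f(*p),z) for p in L]); print(n,P.mean(0).round(1),(P-P.mean(0)).round(1)[:,:2].tolist())
print('yaw', )
R=Ro.from_rotvec(s['tool_rot']).as_matrix(); 
th=np.linspace(0,2*np.pi,180)
for zoff in(80,84):
  for dx in(-3,0,3):
    o=s['tcp_pos']+R@[dx,0,0]
    g=lambda r,h:np.array([proj(c,o+[r*np.cos(t),r*np.sin(t),h-zoff]) for t in th])
    cap=np.vstack([g(14,95),g(14,80)]);foot=np.vstack([g(22,0),g(22,18)])
    print(zoff,dx,'cap rows',cap[:,1].min().round(1),cap[:,1].max().round(1),'cols',cap[:,0].min().round(1),cap[:,0].max().round(1),'foot top row',foot[:,1].min().round(1),foot[:,0].min().round(1),foot[:,0].max().round(1))
E
```

```text
carriage [ 571.1 -167.4   61. ] [[17.5, 27.2], [26.3, -17.3], [-17.3, -27.1], [-26.5, 17.3]]
bore [ 571.1 -167.3   75. ] [[17.2, 27.0], [26.9, -17.2], [-17.1, -27.1], [-27.1, 17.2]]
lip [ 572.3 -167.    89. ] [[-7.4, 35.0], [9.2, -33.8], [33.2, 7.0], [-35.0, -8.2]]
yaw
80 -3 cap rows 240.8 311.4 cols 290.3 354.3 foot top row 183.9 290.8 355.3
80 0 cap rows 234.9 305.8 cols 290.1 354.5 foot top row 179.8 290.7 355.4
80 3 cap rows 228.9 300.1 cols 289.8 354.8 foot top row 175.7 290.5 355.6
84 -3 cap rows 237.3 305.9 cols 291.3 353.5 foot top row 182.6 291.4 354.7
84 0 cap rows 231.5 300.4 cols 291.0 353.7 foot top row 178.6 291.3 354.9
84 3 cap rows 225.7 294.8 cols 290.8 353.9 foot top row 174.5 291.2 355.0
```

Request:
drive_tool:
  translation:
    - [0.06,0,0]
    - [0.13,-0.002,0]
    - [0.178,-0.002,0]
    - [0.178,-0.002,0]
    - [0.178,-0.002,0.02]
  yaw: [0,0,0,0,0]

```text
time: 5.13
tcp_pos: [572.6, -166.0, 192.2]
tool_rot: [3.083, 0.598, 0.002]
ft_force: [0.4, -0.1, -2.5]
gripper_width: 26.0
finger_force: 59.6
```

Request:
drive_tool:
  translation:
    - [0,0,0.02]
    - [0,0,0.04]
    - [0,0,0.05]
    - [0,0,0.05]
    - [0,0,0.05]
  yaw: [0,0,0,0,0]

```text
time: 5.55
tcp_pos: [570.9, -167.8, 166.2]
tool_rot: [-3.085, -0.592, 0.001]
ft_force: [0.4, 0.7, -1.6]
gripper_width: 26.1
finger_force: 59.6
```

```bash
python3 - <<'E'
from h import *
s=bot.read_state(); a=bot.snapshot('wrist'); b=bot.snapshot('side')
print(s['time'],s['tcp_pos'],s['ft_force'],s['ft_torque'])
b2=cv2.resize(b[100:190,270:400],None,fx=3.5,fy=3.5,interpolation=cv2.INTER_CUBIC)
a2=a[60:330,200:460]
H=max(a2.shape[0],b2.shape[0]); p=lambda i:cv2.copyMakeBorder(i,0,H-i.shape[0],0,0,0)
cv2.imwrite('pics/v4.png',np.hstack([p(a2),p(b2)]))
E
```

```text
5.55 [ 570.91752812 -167.80079005  166.1530624 ] [ 0.37212438  0.65925334 -1.59184408] [ 0.02595209 -0.03745243  0.0227385 ]
```

View pics/v4.png

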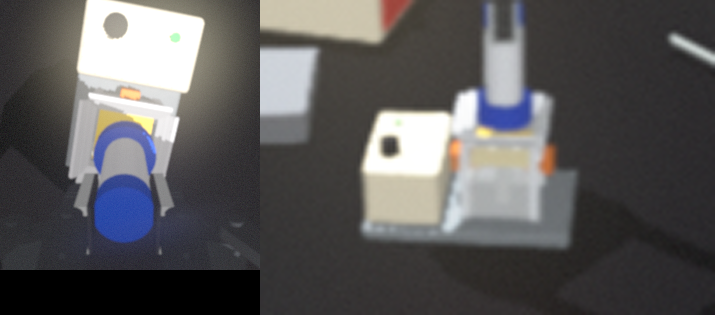

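The foot is centred over the funnel in both views, so I'll lower it while watching the force.

Request:
drive_tool:
  translation:
    - [0,0,0.008]
    - [0,0,0.016]
    - [0,0,0.024]
    - [0,0,0.032]
    - [0,0,0.036]
  yaw: [0,0,0,0,0]

```text
time: 6.07
tcp_pos: [571.1, -167.4, 147.4]
tool_rot: [-3.084, -0.593, 0.001]
ft_force: [-0.2, 2.7, -0.4]
gripper_width: 26.1
finger_force: 60.3
```

Request:
drive_tool:
  translation:
    - [0,0,0.004]
    - [0,0,0.008]
    - [0,0,0.012]
    - [0,0,0.016]
    - [0,0,0.016]
  yaw: [0,0,0,0,0]

```text
time: 6.48
tcp_pos: [571.3, -167.5, 140.1]
tool_rot: [-3.085, -0.593, -0.0]
ft_force: [-0.6, 3.2, 0.0]
gripper_width: 26.1
finger_force: 60.3
```

Request:
drive_tool:
  translation:
    - [0.0005,-0.001,0]
    - [0.0005,-0.001,0.004]
    - [0.0005,-0.001,0.008]
    - [0.0005,-0.001,0.012]
    - [0.0005,-0.001,0.012]
  yaw: [0,0,0,0,0]

```text
time: 6.9
tcp_pos: [571.5, -167.2, 134.3]
tool_rot: [3.085, 0.593, 0.001]
ft_force: [-0.3, 1.3, 4.2]
gripper_width: 26.0
finger_force: 60.9
```

Request:
drive_tool:
  translation:
    - [0,0,0.005]
    - [0,0,0.01]
    - [0,0,0.015]
    - [0,0,0.02]
    - [0,0,0.02]
  yaw: [0,0,0,0,0]

```text
time: 7.32
tcp_pos: [571.5, -167.2, 124.4]
tool_rot: [3.085, 0.593, 0.001]
ft_force: [-1.6, 1.3, 5.2]
gripper_width: 26.0
finger_force: 60.9
```

Request:
drive_tool:
  translation:
    - [0,0,0.007]
    - [0,0,0.014]
    - [0,0,0.021]
    - [0,0,0.026]
    - [0,0,0.026]
  yaw: [0,0,0,0,0]

```text
time: 7.73
tcp_pos: [571.6, -167.3, 111.6]
tool_rot: [3.084, 0.593, 0.001]
ft_force: [-1.3, 1.8, 5.8]
gripper_width: 26.1
finger_force: 61.1
```

Request:
drive_tool:
  translation:
    - [0,0,0.003]
    - [0,0,0.006]
    - [0,0,0.009]
    - [0,0,0.01]
    - [0,0,0.01]
  yaw: [0,0,0,0,0]

```text
time: 8.15
tcp_pos: [571.7, -167.3, 107.0]
tool_rot: [3.084, 0.593, 0.001]
ft_force: [-1.7, 1.6, 10.5]
gripper_width: 25.8
finger_force: 61.6
```

```bash
python3 - <<'E'
from h import *
s=bot.read_state(); a=bot.snapshot('wrist'); b=bot.snapshot('side')
print(s['time'],s['tcp_pos'],s['ft_force'],s['ft_torque'])
print(blobs(a,(100,100,50),(130,255,255)))
b2=cv2.resize(b[100:190,270:400],None,fx=3.5,fy=3.5,interpolation=cv2.INTER_CUBIC)
a2=a[60:330,200:460]
H=max(a2.shape[0],b2.shape[0]); p=lambda i:cv2.copyMakeBorder(i,0,H-i.shape[0],0,0,0)
cv2.imwrite('pics/v5.png',np.hstack([p(a2),p(b2)]))
E
```

```text
8.15 [ 571.65826587 -167.27279064  106.966586  ] [-1.74544982  1.55436168 10.52670819] [ 0.6150323   0.51139562 -0.01438816]
[([301.8, 208.9], [294, 194, 27, 40, 410]), ([348.0, 213.1], [334, 199, 22, 35, 322]), ([323.5, 268.7], [294, 235, 60, 69, 3363])]
```

View pics/v5.png

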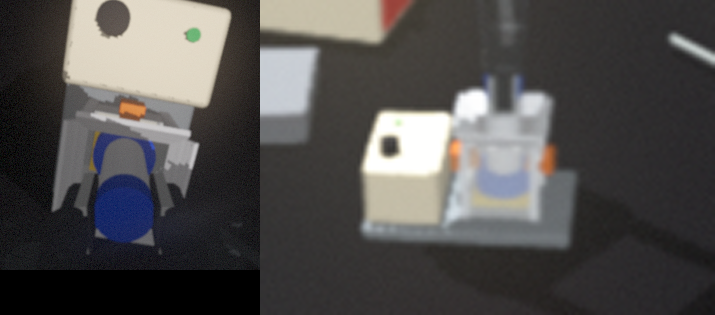

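The foot is deep in the column and the cap hasn't slipped in the grip. I'll press the last few millimetres.

Request:
drive_tool:
  translation:
    - [0,0,0.002]
    - [0,0,0.004]
    - [0,0,0.004]
    - [0,0,0.004]
  yaw: [0,0,0,0]

```text
time: 8.58
tcp_pos: [571.7, -167.3, 105.0]
tool_rot: [3.084, 0.593, 0.001]
ft_force: [-1.9, 1.2, 10.2]
gripper_width: 26.1
finger_force: 61.6
```

Request:
drive_tool:
  translation:
    - [0,0,0.002]
    - [0,0,0.004]
    - [0,0,0.004]
    - [0,0,0.004]
  yaw: [0,0,0,0]

```text
time: 8.92
tcp_pos: [571.6, -167.3, 103.0]
tool_rot: [3.084, 0.593, 0.001]
ft_force: [-2.7, 2.4, 11.2]
gripper_width: 26.1
finger_force: 61.6
```

Request:
drive_tool:
  translation:
    - [0,0,0.001]
    - [0,0,0.002]
    - [0,0,0.002]
    - [0,0,0.002]
  yaw: [0,0,0,0]

```text
time: 9.25
tcp_pos: [571.7, -167.3, 102.1]
tool_rot: [3.084, 0.593, 0.002]
ft_force: [-3.6, 2.8, 12.5]
gripper_width: 25.9
finger_force: 61.6
```

```bash
python3 - <<'E'
from h import *
s=bot.read_state(); a=bot.snapshot('wrist'); b=bot.snapshot('side')
print(s['time'],s['tcp_pos'],s['ft_force'],s['ft_torque'])
print(blobs(a,(100,100,50),(130,255,255)), blobs(a,(5,140,80),(18,255,255)))
print(blobs(cv2.imread('pics/w3.png'),(5,140,80),(18,255,255),10),blobs(b,(5,140,80),(18,255,255),10),blobs(cv2.imread('pics/side0.png'),(5,140,80),(18,255,255),10))
E
```

```text
9.25 [ 571.69860409 -167.2967205   102.14281668] [-3.60818364  2.81208968 12.45398669] [ 0.68229039  0.66221386 -0.02864723]
[([300.7, 210.7], [293, 196, 23, 38, 363]), ([348.7, 215.1], [339, 202, 16, 33, 277]), ([323.5, 268.3], [293, 235, 61, 67, 3316])] [([331.8, 171.5], [319, 163, 27, 19, 370])]
[([6.7, 49.3], [0, 27, 17, 43, 567])] [([257.5, 142.0], [251, 137, 14, 11, 119]), ([352.1, 145.2], [351, 142, 3, 7, 17]), ([259.2, 160.2], [255, 159, 10, 3, 14]), ([327.6, 216.0], [320, 209, 16, 14, 131]), ([328.7, 247.4], [317, 237, 23, 19, 232])] [([325.6, 71.6], [322, 67, 9, 13, 28]), ([257.6, 142.0], [251, 137, 15, 11, 121]), ([352.4, 144.7], [351, 141, 4, 8, 20]), ([259.8, 160.3], [255, 159, 10, 3, 17]), ([327.6, 215.4], [320, 209, 16, 14, 181]), ([328.4, 247.1], [318, 237, 22, 19, 237])]
```

Request:
drive_tool:
  translation:
    - [0,0,-0.002]
    - [0,0,-0.004]
    - [0,0,-0.006]
    - [0,0,-0.006]
  yaw: [0,0,0,0]

```text
time: 9.68
tcp_pos: [571.6, -167.3, 105.0]
tool_rot: [3.084, 0.593, 0.001]
ft_force: [-2.9, 1.6, 10.6]
gripper_width: 26.4
finger_force: 61.3
```

Request:
drive_tool:
  translation:
    - [0,0,-0.001]
    - [0,0,-0.002]
    - [0,0,-0.002]
  yaw: [0,0,0]

```text
time: 9.93
tcp_pos: [571.6, -167.3, 105.9]
tool_rot: [3.084, 0.593, 0.001]
ft_force: [-2.8, 1.6, 8.5]
gripper_width: 25.8
finger_force: 61.2
```

Request:
drive_tool:
  translation:
    - [0,0,-0.001]
    - [0,0,-0.002]
    - [0,0,-0.002]
  yaw: [0,0,0]

```text
time: 10.18
tcp_pos: [571.6, -167.3, 106.9]
tool_rot: [3.084, 0.593, 0.001]
ft_force: [-1.9, 1.4, 8.6]
gripper_width: 26.4
finger_force: 61.2
```

Request:
drive_tool:
  translation:
    - [0,0,-0.001]
    - [0,0,-0.002]
    - [0,0,-0.002]
  yaw: [0,0,0]

```text
time: 10.43
tcp_pos: [571.6, -167.3, 107.7]
tool_rot: [3.084, 0.593, 0.001]
ft_force: [-0.9, 1.7, 8.5]
gripper_width: 26.2
finger_force: 61.1
```

Request:
drive_tool:
  translation:
    - [0,0,-0.001]
    - [0,0,-0.002]
    - [0,0,-0.002]
  yaw: [0,0,0]

```text
time: 10.68
tcp_pos: [571.3, -167.2, 107.9]
tool_rot: [3.085, 0.593, -0.0]
ft_force: [1.3, -1.4, -3.8]
gripper_width: 25.8
finger_force: 59.9
```

Request:
drive_tool:
  translation:
    - [0,0,-0.001]
    - [0,0,-0.002]
    - [0,0,-0.002]
  yaw: [0,0,0]

```text
time: 10.93
tcp_pos: [571.1, -167.1, 108.2]
tool_rot: [-3.085, -0.593, 0.002]
ft_force: [5.6, -4.2, -17.2]
gripper_width: 26.1
finger_force: 60.6
```

```bash
python3 - <<'E'
from h import *
s=bot.read_state(); a=bot.snapshot('wrist'); b=bot.snapshot('side')
print(s['time'],s['tcp_pos'],s['ft_force'],s['ft_torque'])
print(blobs(a,(100,100,50),(130,255,255)))
cv2.imwrite('pics/w6.png',a);cv2.imwrite('pics/s6.png',b)
E
```

```text
10.9333 [ 571.08406644 -167.07803648  108.16017269] [  5.59369829  -4.18493899 -17.20758771] [-0.54448475 -0.90618685 -0.03786045]
[([303.0, 207.3], [294, 192, 32, 41, 431]), ([348.2, 212.0], [332, 197, 24, 38, 349]), ([323.5, 268.6], [294, 234, 60, 69, 3374])]
```

It's latched: pulling up gives −17 N. I'll press once more so both catches seat, unload, then release.

Request:
drive_tool:
  translation:
    - [0,0,0.004]
    - [0,0,0.008]
    - [0,0,0.013]
    - [0,0,0.013]
    - [0,0,0.013]
  yaw: [0,0,0,0,0]

```text
time: 11.45
tcp_pos: [571.7, -167.2, 104.0]
tool_rot: [3.084, 0.593, 0.002]
ft_force: [-1.9, 0.2, 9.2]
gripper_width: 25.8
finger_force: 63.5
```

Request:
drive_tool:
  translation:
    - [0,0,-0.004]
    - [0,0,-0.008]
    - [0,0,-0.0105]
    - [0,0,-0.0105]
    - [0,0,-0.0105]
  yaw: [0,0,0,0,0]

```text
time: 11.87
tcp_pos: [571.4, -167.1, 107.9]
tool_rot: [-3.085, -0.593, 0.0]
ft_force: [2.0, -1.7, -4.0]
gripper_width: 25.8
finger_force: 62.1
```

Request:
drive_tool:
  translation:
    - [0,0,0]
    - [0,0,0]
    - [0,0,0]
    - [0,0,0]
    - [0,0,0]
  yaw: [0,0,0,0,0]
  hand: 0.5

```text
time: 12.28
tcp_pos: [571.4, -167.0, 108.2]
tool_rot: [-3.085, -0.593, -0.0]
ft_force: [0.5, 0.7, -0.0]
gripper_width: 64.0
finger_force: 0.0
```

Request:
drive_tool:
  translation:
    - [0,0,-0.02]
    - [0,0,-0.06]
    - [0,0,-0.12]
    - [0,0,-0.18]
    - [0,0,-0.24]
  yaw: [0,0,0,0,0]

```text
time: 12.7
tcp_pos: [571.1, -166.9, 230.3]
tool_rot: [3.085, 0.593, 0.0]
ft_force: [-0.2, 0.0, 0.0]
gripper_width: 63.8
finger_force: 0.0
```

Request:
drive_tool:
  translation:
    - [-0.06,0,0]
    - [-0.12,0,0]
    - [-0.16,0,0]
    - [-0.16,0,0]
    - [-0.16,0,0]
  yaw: [0,0,0,0,0]

```text
time: 13.12
tcp_pos: [496.7, -197.1, 229.2]
tool_rot: [3.085, 0.591, 0.002]
ft_force: [0.7, 0.0, 0.0]
gripper_width: 64.0
finger_force: 0.0
```

```bash
python3 - <<'E'
from h import *
s=bot.read_state(); a=bot.snapshot('wrist'); b=bot.snapshot('side'); t=bot.snapshot('top'); c=cam('wrist',s)
print(s['time'],s['tcp_pos'],s['ft_force'])
print(blobs(a,(100,100,50),(130,255,255)))
for z in(118,120,122): print(proj(c,(571.3,-167.2,z)))
k=lambda i,f:cv2.resize(i,None,fx=f,fy=f,interpolation=cv2.INTER_CUBIC)
u,v=proj(c,(571,-167,120)).astype(int); print(u,v)
v0=max(0,v-70)
rows=[k(a[v0:v0+150,u-90:u+90],2),k(b[90:190,280:400],3)]
H=300
cv2.imwrite('pics/v7.png',np.hstack([r[:300] for r in rows]))
E
```

```text
13.1167 [ 496.67671517 -197.07226736  229.24889159] [0.6999006  0.01349943 0.02192402]
[([324.1, 100.3], [303, 81, 42, 41, 1261])]
[322.80298687  96.72101113]
[322.79564854  96.60492483]
[322.78818517  96.48686195]
322 96
```

View pics/v7.png

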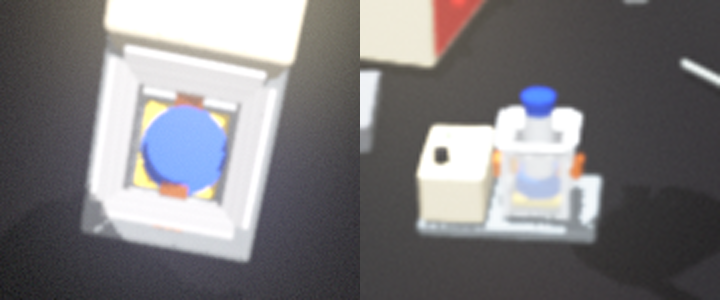

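The cartridge stands upright, low in the column, with both orange catches over its foot and the gripper clear of it.

```bash
python3 -c "
from bench import bot
print(bot.sign_off())"
```

```text
the job is handed in; nothing more can be done
None
```

The blue cartridge is in the feeder, upright and released: an upward pull met the catches at −17 N, and the last picture shows both over its foot. I never moved near the orange and white cartridges, and the job was handed in at about 13 s.

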